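# Shut the steam cabinet and set its steam valve

## Robot

A 7-joint arm with a two-finger parallel gripper is mounted at the origin on the work surface. World frame = base frame: x ahead of the robot, y to its left, z up, the work surface at z = 0. Lengths are in mm, angles in degrees, forces in N, time in s.
With the tool pointing down it reaches from about 425 to 950 mm from the base axis. Payload 16.7 kg.
Tool frame: the origin (TCP) lies at the very end of the fingers, on their centre line; the grasp point (between the pads) lies hold_point_z behind it (hold_point_z is the distance from the TCP to the grasp point, in mm); x points along the fingers, z is the direction in which the jaws open and shut, and the axes are right-handed (so a half turn about x gives the same grasp; the last joint's range is limited). The gripper opens to 94 mm and grips with 3 to 60 N. Pads are 16 mm wide; open, the fingers measure 119 mm over their backs; the gripper's body (75 mm by 177 mm) begins 78 mm behind the grasp point.
Start: joints at [54.574, 24.414, 4.234, 92.017, -1.954, 63.644, -3.845], TCP at [304.94, -602.151, 205.467] pointing down, gripper open.
Joint ranges: [-163.25, 163.25], [-28.42, 122.38], [-70.27, 78.77], [12.13, 141.07], [-58.53, 238.53], [9.26, 117.41], [-156.51, 156.51]. Speed limits (degrees/s): [108.29, 108.29, 136.94, 136.94, 172.46, 172.46, 172.46].

## Interface

Orientations are given as [roll, pitch, yaw] about the fixed x, y, z axes, in that order (R = Rz(yaw) Ry(pitch) Rx(roll)).
In Python, from bench import * gives the robot as it stands.
- The arm moves only by the tool play_rows, never from a script. Its argument "moves" is a list of rows, each an object of numbers: "x", "y", "z": the shift along the tool's x, y, z in units of 30 mm (1.0 is 30 mm); "wx", "wy", "wz": the turn, a rotation vector about the tool's x, y, z in units of 8 degrees (1.0 is 8 degrees). In form: [{"x": .., "y": .., "z": .., "wx": .., "wy": .., "wz": ..}, ...]. A call has 1 to 10 rows; each row is the pose to reach, as a shift and turn from the pose measured when the call began, along the tool's axes at that moment; what a row does not reach only later rows make up. A row lasts 1/10 s, in which the tool goes at most 50 mm and 8.59 degrees, less where a joint would pass 70% of its speed; a pose out of reach is approached as far as the arm can. A call with a gripper value outside its range is refused whole. "grip" is the opening, from -1 (shut) to 1 (fully open), set as the call begins (left out, the last holds). The fingers move at their own pace and stop on an object; "grip_force" is the grip in N (left out, the last holds). Time passes only in rows, so rows that repeat a pose let the fingers close. It gives the time, the measured TCP pose, the force and the opening at its end, in the units of the state.
- observe(): the state, without advancing time (a new reading comes with each control period).
- read_camera(name): name is "side" or "top"; returns (picture, depth): 420x560x3 uint8, red, green, blue; 420x560 float32, mm along the optical axis (not along the pixel's ray), 0 where there is no reading.
- camera_model(name): a dict with "K" (3x3 intrinsics, pixels), "R" (3x3) and "t" (3): a world point X has camera coordinates R X + t. Camera axes: x right, y down, z forward; pixel columns grow to the right and rows downward; lengths in mm; the calibration is good to about 2 mm. A picture is of the moment at which its call begins. camera_model takes no time and is no camera call.
- hand_in(): hands the job in, once; it reports no verdict.
The state is a dict: "time_s": time; "joint_pos": joint angles; "joint_velocities": joint speeds; "joint_torque": joint torques, N m; "tcp_pos": TCP position; "ee_rot": TCP orientation; "ft_force": force on the tool from outside, world axes, zero at the start; "moment": the same for the moment, N m; "finger_gap": opening from 0.0 (shut) to 1.0 (fully open).
Only numpy, scipy, OpenCV 4.12 (cv2) and the standard library are available. Lean on these libraries where they do the work, as an engineer would, in place of code of your own. Each camera call takes 0.05 s, during which the arm holds its last target.

## Task

Get the steam cabinet going: first slide its glass sash fully down by its handle, easing it down without slamming it, and then open the steam valve (red handle) until its black pointer stands at the green mark on its dial. The red handle is worn and has play on its spindle, so go by the pointer and not by the handle. Leave the blue water valve and the things standing about on the table as they are.

Things in the scene. Friction and masses are not known exactly. Their poses are not given: they have to be found in the camera images.
- steam_cabinet: Steel counter-top steam cabinet, 240 deep (x) x 330 wide (y) x 230 high, fixed to the table, with steamed buns inside. Origin: centre of its underside; its front, with the sash, faces its own -x. Two dark guide posts 310 high, 20 wide, stand at the front at y +-155, x -127. z is up.
- sash (a joint): Height of the glass sash above shut, m: 0 is fully down on its sill, a hard stop; up to 0.14. It slides vertically, stays where it is left, and needs about 3 to 8 N of push to go down (more when moved fast: 6 N per m/s).
- sash_handle (a point): Middle of the sash's black handle: a level round bar 16 in diameter and 160 long along the cabinet's y axis, its centre line 50 in front of the glass (towards the cabinet's -x), held to the sash by a stem near each end (at +-70). This point is 198 above the table when the sash is shut and rises with it; it moves with the sash. Axes as the cabinet's.
- steam_stand: Steel stand of the steam valve, fixed, about 130 x 130. Origin: centre of its underside; z up; low front towards its own -x. Its white round dial (radius 62) has its centre 85 above the origin and slopes: its normal, the valve axis, leans 0.5 rad from vertical towards the stand's -x. It may swap places with the water stand.
- steam_grip (a point): Point on the valve axis, 30 above the dial, in the middle of the red bar handle: 52 long, 14 wide, underside 14 and top 42 above the dial. x along the bar, z along the valve axis out of the dial. The bar has loose play of 0.25 rad to either side of the pointer's direction: inside it the bar moves alone, beyond it it carries the pointer along.
- steam_valve (a joint): Opening of the steam valve, rad: the angle of the black pointer (not of the handle). 0 is shut, the pointer then points up the slope, away from the front; it grows to 2.7 as it opens, anticlockwise seen looking onto the dial. Starts nearly shut. Turning it takes about 0.12 N m; it stays where it is left.
- steam_pointer (a point): Tip of the black pointer, 50 from the valve axis and 3 above the dial. Its x axis points outward along the pointer, z along the valve axis. The pointer is 7 wide, flat and low over the dial (top 7 above it) under the handle.
- steam_mark (a joint): Angle of the green mark on the steam dial, rad, in the same sense and from the same zero as steam_valve: the valve opening wanted. It lies somewhere from 1.7 to 2.5.
- mark_tip (a point): Inner end of the green mark, 46 from the valve axis, 3 above the dial; the mark is 16 long, 12 wide. x axis outward through the mark, z along the valve axis.
- water_stand: Stand of the water valve, the same in shape and size as the steam stand, with a blue handle and no green mark. Not to be touched. Origin: centre of its underside.
- water_pointer (a point): Tip of the black pointer of the water valve, 50 from that valve's axis.
- oil_bottle: Amber bottle, 68 in diameter, 230 high. Bystander. Origin: centre of the underside.
- spice_jar: Small red-brown jar with a dark cap, 52 in diameter, 85 high. Bystander. Origin: centre of the underside.
- sauce_jug: Orange jug, 90 in diameter, 120 high. Bystander. Origin: centre of the underside.
- bowl: Small steel bowl, 110 in diameter, 45 high. Bystander. Origin: centre of the underside.
- spatula: Spatula with a black handle lying on the table, along its own x axis. Bystander.

How it is judged (in metres and radians):
On the way, in this order (a step that is already met when the one before it is completed fails the run):
1. the sash is fully down (value of joint sash below 0.006 m), for 0.2 s.
2. the steam valve's pointer stands at the green mark (value of joint sash below 0.006 m and angle between the x axis of steam_pointer and the x axis of mark_tip, either way round below 0.12 rad and value of joint steam_valve above 1.2 rad), for 0.2 s.
At the end, for the whole second after the job is handed in: The sash is fully down (within 6 mm of its sill) and the steam valve's pointer, at rest, is within 0.12 rad (7 degrees) of the green mark (all of step 2 and velocity of joint steam_valve between -0.02 and 0.02 rad/s); the robot touches nothing.
It fails at once if the sash is slammed (moves down faster than 0.3 m/s) (velocity of joint sash below -0.3 m/s).
It fails at once if the steam valve is opened (beyond 0.8 rad) while the sash is not down (value of joint steam_valve above 0.8 rad and value of joint sash above 0.012 m).
It fails at once if the water valve is turned (its pointer moves more than 10 mm) (distance of water_pointer from where it was at the start of the episode above 0.01 m).
It fails at once if a bystander is shifted by more than 30 mm or knocked over (distance of any of oil_bottle, spice_jar, sauce_jug, bowl, spatula from where it was at the start of the episode above 0.03 m or angle between any of oil_bottle, spice_jar, sauce_jug, bowl's own z axis and vertical above 0.5 rad).
It also fails if it takes over 61 s, if anything falls off the work surface, if the arm or the gripper's body presses on something with over 40 N, if the wrist force passes 120 N, or if a joint passes its speed limit or range.

## Working session

There is one attempt and no reset: what is moved stays moved. The work goes in short steps, Python scripts to look and compute and a tool call to move; the robot and the scene stay as the last step left them, time stands still between calls to the robot, and variables do not carry over. Pictures are saved under pics/ and viewed, and the job is handed in when it is done.

Besides the shell and the picture viewer there is one more tool, called after "Emit:" as name(argument=value, ...) on one line, values as JSON. play_rows: Moves the arm, as the interface text tells. Its arguments: {"type":"object","properties":{"moves":{"type":"array"},"grip":{"type":"number"},"grip_force":{"type":"number"}},"required":["moves"]}

```bash
ls; mkdir -p pics; python3 - <<'E'
from bench import *
import cv2,numpy as np
print(observe())
for n in ("side","top"):
    p,d=read_camera(n); cv2.imwrite(f"pics/{n}0.png",p[:,:,::-1]); np.savez(f"{n}0.npz",p=p,d=d)
    m=camera_model(n); print(n,m, (d>0).mean())
E
```

```text
pics
{'time_s': 0.0, 'joint_pos': array([54.57436575, 24.44986236,  4.23199781, 92.05183785, -1.95430193,
       63.64378911, -3.84311367]), 'joint_velocities': array([-0.0723477 , -0.02640841, -0.01796562, -0.03459461, -0.05261947,
        0.01630018, -0.04384778]), 'joint_torque': array([-4.91062092e-04, -9.35813141e+01,  3.66677351e+00, -4.54198122e+01,
       -4.87936952e-02,  2.01662583e-02,  1.21087355e-04]), 'tcp_pos': array([ 304.74199045, -601.80149695,  204.77660589]), 'ee_rot': array([-175.91123593,   89.92669272,  120.94747272]), 'ft_force': array([-0.39697186, -0.11213051, -0.15056018]), 'moment': array([-0.0281789 ,  0.00520156,  0.00857882]), 'finger_gap': 0.9979061531044527}
side {'K': array([[396.33555242,   0.        , 278.55735141],
       [  0.        , 396.33555242, 205.83239813],
       [  0.        ,   0.        ,   1.        ]]), 'R': array([[-0.87580587, -0.48253989,  0.01092441],
       [-0.37199398,  0.66039831, -0.65229944],
       [ 0.30754604, -0.57535149, -0.75788264]]), 't': array([424.60434945, 333.67515417, 790.44739778])} 0.9959566326530612
top {'K': array([[412.09917052,   0.        , 281.31177218],
       [  0.        , 412.09917052, 205.97907885],
       [  0.        ,   0.        ,   1.        ]]), 'R': array([[ 0.00995878, -0.99960146, -0.02641495],
       [-0.99238344, -0.00663631, -0.12300842],
       [ 0.12278409,  0.02743877, -0.99205402]]), 't': array([ -58.46833249,  557.0360273 , 1186.88576595])} 0.9959821428571428
```

View pics/side0.png

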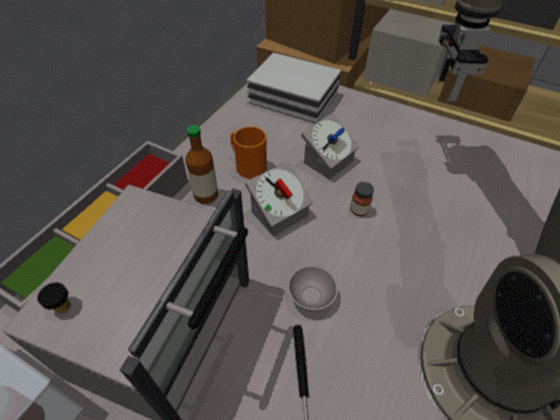

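View pics/top0.png

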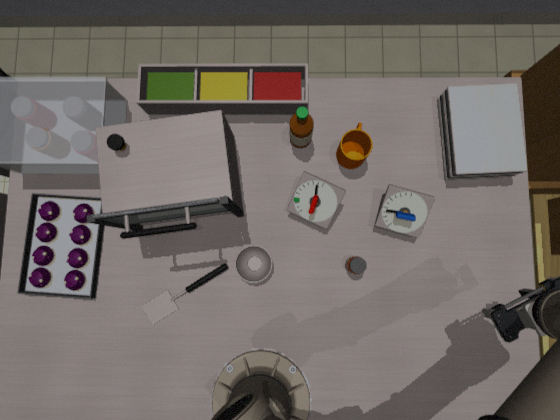

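The side view has the sash handle at about (193,318)–(243,232), the steam dial at (280,192) and the water dial at (333,140). The top view has the handle at (122,235)–(195,227), the steam dial at (316,201), the water dial at (405,212), the bowl at (254,264) and the spatula at (190,285).

```bash
cat > h.py <<'E'
import numpy as np,cv2
from bench import *
def cloud(n,d):
    m=camera_model(n);K=m["K"];v,u=np.mgrid[:420,:560]
    c=np.stack([(u-K[0,2])/K[0,0]*d,(v-K[1,2])/K[1,1]*d,d],-1)
    return (c-m["t"])@m["R"]
def proj(n,X):
    m=camera_model(n);c=m["R"]@np.asarray(X,float)+m["t"];q=m["K"]@c;return q[:2]/q[2]
E
python3 - <<'E'
from h import *
for n in ("side","top"):
    z=np.load(n+"0.npz");p,d=z["p"],z["d"];W=cloud(n,d)
    pts=dict(side=[(193,318),(205,297),(218,276),(230,255),(243,233),(280,192),(333,140),(312,290),(362,198),(250,145),(130,240)],
     top=[(126,235),(140,233),(160,231),(180,229),(192,227),(316,201),(405,212),(254,264),(356,265),(354,148),(165,160),(302,113),(225,268),(190,288),(116,142),(62,250)])[n]
    for u,v in pts: print(n,(u,v),W[v,u].round(0),p[v,u])
    for s,(u0,u1,v0,v1) in dict(c=((240,330,150,240) if n=="side" else (280,350,165,235)),).items():
        sub=p[v0:v1,u0:u1]; big=cv2.resize(sub,None,fx=8,fy=8,interpolation=cv2.INTER_CUBIC)
        cv2.imwrite(f"pics/{n}_dial.png",big[:,:,::-1])
E
```

```text
side (193, 318) [455. 293. 325.] [21 24 23]
side (205, 297) [460. 260. 323.] [24 23 18]
side (218, 276) [463. 224. 323.] [24 24 21]
side (230, 255) [467. 187. 324.] [16 21 16]
side (243, 233) [472. 143. 323.] [17 21 19]
side (280, 192) [ 561. -143.   99.] [85 58 17]
side (333, 140) [ 523. -375.  110.] [ 7 23 46]
side (312, 290) [392.  11.   7.] [141 131 131]
side (362, 198) [ 383. -251.   69.] [60 35 26]
side (250, 145) [ 746. -301.   52.] [97 44  0]
side (130, 240) [683. 199. 230.] [137 129 128]
top (126, 235) [453. 287. 326.] [19 20 18]
top (140, 233) [458. 256. 325.] [27 24 21]
top (160, 231) [463. 212. 320.] [22 15 24]
top (180, 229) [468. 166. 321.] [14 23 19]
top (192, 227) [473. 139. 322.] [12 15 16]
top (316, 201) [ 560. -151.  126.] [119   0   0]
top (405, 212) [ 534. -396.  110.] [90 75 76]
top (254, 264) [386.  27.   4.] [152 146 143]
top (356, 265) [ 388. -264.   87.] [75 72 74]
top (354, 148) [ 744. -276.   -2.] [142  69   0]
top (165, 160) [650. 238. 226.] [147 138 136]
top (302, 113) [ 772. -110.  230.] [ 52 139  72]
top (225, 268) [374. 111.  18.] [14 11  6]
top (190, 288) [314. 213.  20.] [29 31 32]
top (116, 142) [683. 346. 273.] [32 31 31]
top (62, 250) [422. 609.  10.] [150 152 157]
```

```bash
python3 - <<'E'
from h import *
a=cv2.imread("pics/side_dial.png");b=cv2.imread("pics/top_dial.png")
a=cv2.resize(a,(400,400));b=cv2.resize(b,(400,400));cv2.imwrite("pics/dials.png",np.hstack([a,b]))
E
```

```text
(no output)
```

View pics/dials.png

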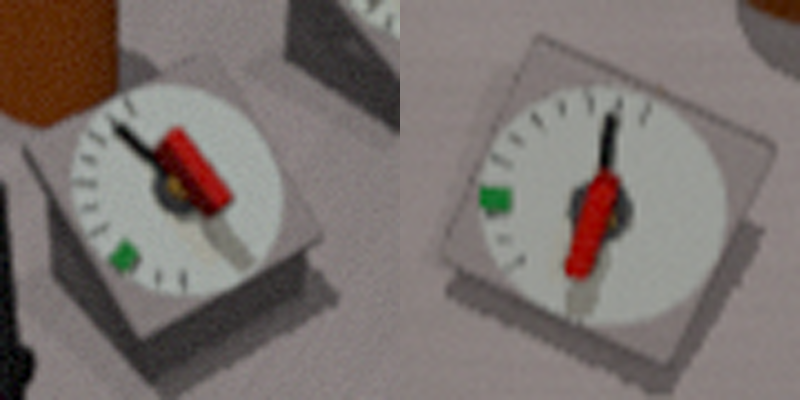

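```bash
cat > dial.py <<'E'
from h import *
def rayplane(n,uv,P,N):
    m=camera_model(n);K=m["K"];uv=np.atleast_2d(uv)
    r=np.c_[(uv-K[:2,2])/K[0,0],np.ones(len(uv))]@m["R"];o=-m["R"].T@m["t"]
    s=((P-o)@N)/(r@N);return o+r*s[:,None]
def fitdial(n,p,d,c):
    W=cloud(n,d);h=cv2.cvtColor(p,cv2.COLOR_RGB2HSV)
    near=np.linalg.norm(W-c,axis=-1)<80
    wh=near&(h[...,2]>150)&(p[...,1].astype(int)>=p[...,0]-1)
    Q=W[wh];
    for _ in range(4):
        m=Q.mean(0);N=np.linalg.svd(Q-m,full_matrices=False)[2][2];N*=np.sign(N[2])
        r=(Q-m)@N;Q=Q[abs(r)<4]
    return wh,m,N
def analyse(n,p,d,C,N,z0=None):
    "angles of colour masks about dial centre C; angle zero = up-slope"
    up=np.array([0,0,1.])-N*N[2];up/=np.linalg.norm(up);le=np.cross(N,up)
    h=cv2.cvtColor(p,cv2.COLOR_RGB2HSV)
    v,u=np.mgrid[:420,:560];uv=np.c_[u.ravel(),v.ravel()]
    out={}
    for k,ht in (("green",1),("black",6)):
        X=rayplane(n,uv,C+N*ht,N)-C;a=X@up;b=X@le;r=np.hypot(a,b)
        if k=="green": msk=((h[...,0]>45)&(h[...,0]<85)&(h[...,1]>110)).ravel()&(r<72)
        else: msk=(h[...,2]<75).ravel()&(r>26)&(r<46)&~((h[...,1]>150)&(h[...,2]>50)).ravel()
        A=np.arctan2(b[msk],a[msk]);out[k]=(msk.sum(),round(float(np.arctan2(b[msk].mean(),a[msk].mean())),3),A.std().round(3),r[msk].mean().round(1))
    return out
E
python3 - <<'E'
from dial import *
c=np.array([555,-145,95.])
for n in("side","top"):
    z=np.load(n+"0.npz");p,d=z["p"],z["d"];wh,m,N=fitdial(n,p,d,c)
    cn,_=cv2.findContours(wh.astype(np.uint8),cv2.RETR_EXTERNAL,cv2.CHAIN_APPROX_NONE);q=max(cn,key=cv2.contourArea)
    q=cv2.convexHull(q)[:,0].astype(float)
    X=rayplane(n,q,m,N);up=np.array([0,0,1.])-N*N[2];up/=np.linalg.norm(up);le=np.cross(N,up)
    a,b=(X-m)@up,(X-m)@le
    (ca,cb),r=cv2.minEnclosingCircle(np.c_[a,b].astype(np.float32))
    A=np.c_[2*a,2*b,np.ones(len(a))];s=np.linalg.lstsq(A,a*a+b*b,rcond=None)[0];R=np.sqrt(s[2]+s[0]**2+s[1]**2)
    C=m+up*s[0]+le*s[1]
    print(n,wh.sum(),"N",N.round(3),"lean",np.arccos(N[2]).round(3),"yaw",np.degrees(np.arctan2(-N[1],-N[0])).round(1),"C",C.round(1),R.round(1),(m+up*ca+le*cb).round(1),r, analyse(n,p,d,C,N))
E
```

```text
side 1099 N [-0.434  0.204  0.878] lean 0.5 yaw -25.2 C [ 566.3 -152.7   87. ] 60.4 [ 564.6 -159.7   87.8] 60.03046417236328 {'green': (np.int64(19), 1.943, np.float64(0.051), np.float64(53.7)), 'black': (np.int64(18), 0.344, np.float64(0.056), np.float64(35.3))}
top 911 N [-0.436  0.205  0.876] lean 0.503 yaw -25.2 C [ 564.8 -156.    86. ] 54.8 [ 564.9 -157.4   86.4] 58.029747009277344 {'green': (np.int64(19), 1.933, np.float64(0.055), np.float64(60.1)), 'black': (np.int64(15), 0.486, np.float64(0.058), np.float64(35.9))}
```

```bash
cat > mv.py <<'E'
from h import *
from scipy.spatial.transform import Rotation as Ro
def cur():
    o=observe();return o,np.array(o["tcp_pos"]),Ro.from_euler("xyz",o["ee_rot"],degrees=True)
def plan(pos,xd,zd):
    o,p,R=cur();x=np.array(xd,float);x/=np.linalg.norm(x);best=None
    for s in(1,-1):
        z=s*np.array(zd,float);z-=x*(z@x);z/=np.linalg.norm(z)
        T=Ro.from_matrix(np.c_[x,np.cross(z,x),z]);rv=(R.inv()*T).as_rotvec(degrees=True)
        if pos is not None: sh=R.inv().apply(np.array(pos)-p)/30
        print("flip" if s<0 else "same","shift",sh.round(3),"turn",(rv/8).round(3),"deg",np.linalg.norm(rv).round(1))
    print("t",o["time_s"],"tcp",p.round(1),"F",np.array(o["ft_force"]).round(1),"j",np.array(o["joint_pos"]).round(0),"gap",round(o["finger_gap"],3))
E
python3 - <<'E'
from mv import *
print(cur()[2].as_matrix().round(3))
d=[0,0,-1];b=[-.12,.99,0]
plan([560,-150,370],d,b); plan([464,215,370],d,b)
E
```

```text
[[-0.001  0.892  0.452]
 [ 0.001  0.452 -0.892]
 [-1.    -0.    -0.001]]
same shift [-5.496 14.394 -9.6  ] turn [-2.0007e+01 -3.0000e-03 -1.1000e-02] deg 160.1
flip shift [-5.496 14.394 -9.6  ] turn [ 2.493e+00 -8.000e-03  2.000e-03] deg 19.9
t 0.1 tcp [ 304.8 -601.8  204.8] F [0.4 0.  0.6] j [55. 24.  4. 92. -2. 64. -4.] gap 1.001
same shift [ -5.482  17.035 -21.9  ] turn [-2.0007e+01 -3.0000e-03 -1.1000e-02] deg 160.1
flip shift [ -5.482  17.035 -21.9  ] turn [ 2.493e+00 -8.000e-03  2.000e-03] deg 19.9
t 0.1 tcp [ 304.8 -601.8  204.8] F [0.4 0.  0.6] j [55. 24.  4. 92. -2. 64. -4.] gap 1.001
```

Emit:
play_rows(moves=[{"x":-1.5},{"x":-3},{"x":-4.5,"y":0.5,"z":-0.3,"wx":0.5},{"x":-5.5,"y":1.7,"z":-1.2,"wx":1},{"x":-5.5,"y":3,"z":-2.1,"wx":1.5},{"x":-5.5,"y":4.3,"z":-3,"wx":2},{"x":-5.5,"y":5.6,"z":-3.9,"wx":2.5},{"x":-5.5,"y":7,"z":-4.8,"wx":2.5},{"x":-5.5,"y":8.3,"z":-5.7,"wx":2.5},{"x":-5.5,"y":9.6,"z":-6.6,"wx":2.5}], grip=-1, grip_force=30)

```text
invalid input at $.moves[0]: expected keys x, y, z, wx, wy, wz
```

```bash
python3 - <<'E'
from mv import *
plan([464,215,370],[0,0,-1],[-.12,.99,0])
E
```

```text
same shift [ -5.482  17.035 -21.9  ] turn [-2.0007e+01 -3.0000e-03 -1.1000e-02] deg 160.1
flip shift [ -5.482  17.035 -21.9  ] turn [ 2.493e+00 -8.000e-03  2.000e-03] deg 19.9
t 0.1 tcp [ 304.8 -601.8  204.8] F [0.4 0.  0.6] j [55. 24.  4. 92. -2. 64. -4.] gap 1.001
```

Emit:
play_rows(moves=[{"x":-1.5,"y":0,"z":0,"wx":0,"wy":0,"wz":0},{"x":-3,"y":0,"z":0,"wx":0,"wy":0,"wz":0},{"x":-4.5,"y":0.5,"z":-0.3,"wx":0.5,"wy":0,"wz":0},{"x":-5.5,"y":1.7,"z":-1.2,"wx":1,"wy":0,"wz":0},{"x":-5.5,"y":3,"z":-2.1,"wx":1.5,"wy":0,"wz":0},{"x":-5.5,"y":4.3,"z":-3,"wx":2,"wy":0,"wz":0},{"x":-5.5,"y":5.6,"z":-3.9,"wx":2.5,"wy":0,"wz":0},{"x":-5.5,"y":7,"z":-4.8,"wx":2.5,"wy":0,"wz":0},{"x":-5.5,"y":8.3,"z":-5.7,"wx":2.5,"wy":0,"wz":0},{"x":-5.5,"y":9.6,"z":-6.6,"wx":2.5,"wy":0,"wz":0}], grip=-1, grip_force=30)

```text
time_s: 1.1
tcp_pos: [472.8, -293.3, 370.0]
ee_rot: [-148.8, 89.9, 128.0]
ft_force: [0.4, -0.5, -0.5]
finger_gap: 0.183
```

```bash
python3 - <<'E'
from mv import *
plan([560,-60,370],[0,0,-1],[-.12,.99,0])
plan([464,215,370],[0,0,-1],[-.12,.99,0])
E
```

```text
same shift [ 5.000e-03  3.814e+00 -7.372e+00] turn [2.2494e+01 7.0000e-03 1.2000e-02] deg 180.0
flip shift [ 5.000e-03  3.814e+00 -7.372e+00] turn [-0.006 -0.007  0.004] deg 0.1
t 1.1 tcp [ 472.8 -293.3  370. ] F [ 0.4 -0.5 -0.5] j [ 29.   7.  -4.  94.   0.  79. -58.] gap 0.183
same shift [ 1.6000e-02  1.7330e+00 -1.6856e+01] turn [2.2494e+01 7.0000e-03 1.2000e-02] deg 180.0
flip shift [ 1.6000e-02  1.7330e+00 -1.6856e+01] turn [-0.006 -0.007  0.004] deg 0.1
t 1.1 tcp [ 472.8 -293.3  370. ] F [ 0.4 -0.5 -0.5] j [ 29.   7.  -4.  94.   0.  79. -58.] gap 0.183
```

Emit:
play_rows(moves=[{"x":0,"y":0.8,"z":-1.5,"wx":0,"wy":0,"wz":0},{"x":0,"y":1.6,"z":-3,"wx":0,"wy":0,"wz":0},{"x":0,"y":2.2,"z":-4.6,"wx":0,"wy":0,"wz":0},{"x":0,"y":2.6,"z":-6.2,"wx":0,"wy":0,"wz":0},{"x":0,"y":2.6,"z":-7.8,"wx":0,"wy":0,"wz":0},{"x":0,"y":2.6,"z":-9.4,"wx":0,"wy":0,"wz":0},{"x":0,"y":2.4,"z":-11,"wx":0,"wy":0,"wz":0},{"x":0,"y":2.2,"z":-12.6,"wx":0,"wy":0,"wz":0},{"x":0,"y":2,"z":-14.2,"wx":0,"wy":0,"wz":0},{"x":0,"y":1.8,"z":-15.7,"wx":0,"wy":0,"wz":0}])

```text
time_s: 2.1
tcp_pos: [469.0, 182.7, 370.4]
ee_rot: [-144.0, 89.9, 132.9]
ft_force: [1.0, 0.5, -0.4]
finger_gap: 0.006
```

```bash
python3 - <<'E'
from mv import *
plan([464,215,340],[0,0,-1],[-.12,.99,0])
E
```

```text
same shift [ 1.014 -0.037 -1.087] turn [2.2497e+01 7.0000e-03 1.0000e-02] deg 180.0
flip shift [ 1.014 -0.037 -1.087] turn [-0.003 -0.007  0.005] deg 0.1
t 2.1 tcp [469.  182.7 370.4] F [ 1.   0.5 -0.4] j [  -2.    3.  -28.   99.    1.   78. -113.] gap 0.006
```

Emit:
play_rows(moves=[{"x":0,"y":0,"z":-0.6,"wx":0,"wy":0,"wz":0},{"x":0.4,"y":0,"z":-1.1,"wx":0,"wy":0,"wz":0},{"x":1,"y":0,"z":-1.1,"wx":0,"wy":0,"wz":0},{"x":1,"y":0,"z":-1.1,"wx":0,"wy":0,"wz":0}])

```text
time_s: 2.5
tcp_pos: [464.1, 215.3, 338.4]
ee_rot: [-88.7, 89.8, -171.7]
ft_force: [0.1, -0.2, -0.4]
finger_gap: 0.006
```

```bash
python3 - <<'E'
from mv import *
plan([464,215,310],[0,0,-1],[-.12,.99,0])
for n in("side","top"):
    p,d=read_camera(n);cv2.imwrite(f"pics/{n}1.png",p[:,:,::-1]); W=cloud(n,d)
    m=(p.max(-1)<50)&(abs(W[...,2]-322)<9)&(abs(W[...,0]-464)<25)&(abs(W[...,1]-215)<90)
    for y in range(140,300,20):
        k=m&(abs(W[...,1]-y)<10); print(n,y,k.sum(),W[k].mean(0).round(1) if k.any() else "", W[k][:,2].max().round(1) if k.any() else "")
    s=proj(n,[464,215,325]).astype(int);c=p[max(s[1]-75,0):s[1]+75,max(s[0]-100,0):s[0]+100]
    cv2.imwrite(f"pics/{n}1c.png",cv2.resize(c,(400,300))[:,:,::-1])
E
python3 -c "
import cv2,numpy as np
cv2.imwrite('pics/c1.png',np.hstack([cv2.imread('pics/side1c.png'),cv2.imread('pics/top1c.png')]))"
```

```text
same shift [0.947 0.001 0.008] turn [-2.2497e+01 -4.3000e-02  1.0000e-03] deg 180.0
flip shift [0.947 0.001 0.008] turn [0.003 0.001 0.028] deg 0.2
t 2.5 tcp [464.1 215.3 338.4] F [ 0.1 -0.2 -0.4] j [  -4.    5.  -30.  101.    3.   75. -118.] gap 0.006
side 140 83 [474.5 141.7 322.7] 326.4
side 160 118 [471.4 160.5 322.2] 326.3
side 180 97 [467.7 178.9 322.2] 325.5
side 200 41 [461.3 199.3 319.5] 324.5
side 220 123 [462.2 221.2 322. ] 325.9
side 240 152 [459.9 240.2 322.2] 326.9
side 260 159 [457.  260.2 322.3] 325.7
side 280 170 [454.  279.9 322.2] 325.7
top 140 49 [475.8 140.3 322. ] 326.8
top 160 48 [473.4 158.7 322.6] 327.2
top 180 0  
top 200 5 [470.2 208.1 323.8] 325.2
top 220 2 [470.9 211.5 323.3] 324.4
top 240 0  
top 260 0  
top 280 0
```

View pics/c1.png

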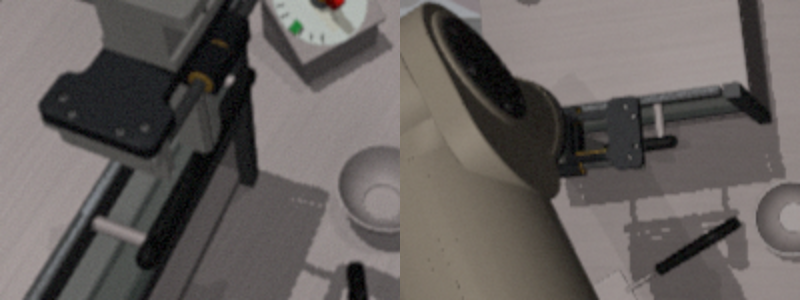

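The side crop shows the closed fingers standing just above the middle of the bar (about (195,130)), with the top crop agreeing. I'll push down slowly.

Emit:
play_rows(moves=[{"x":0.3,"y":0,"z":0,"wx":0,"wy":0,"wz":0},{"x":0.5,"y":0,"z":0,"wx":0,"wy":0,"wz":0},{"x":0.7,"y":0,"z":0,"wx":0,"wy":0,"wz":0},{"x":0.9,"y":0,"z":0,"wx":0,"wy":0,"wz":0},{"x":1.1,"y":0,"z":0,"wx":0,"wy":0,"wz":0},{"x":1.4,"y":0,"z":0,"wx":0,"wy":0,"wz":0},{"x":1.7,"y":0,"z":0,"wx":0,"wy":0,"wz":0},{"x":2,"y":0,"z":0,"wx":0,"wy":0,"wz":0},{"x":2.3,"y":0,"z":0,"wx":0,"wy":0,"wz":0},{"x":2.6,"y":0,"z":0,"wx":0,"wy":0,"wz":0}])

```text
time_s: 3.6
tcp_pos: [465.1, 215.0, 261.9]
ee_rot: [-115.6, 89.9, 161.3]
ft_force: [2.5, -4.1, 4.0]
finger_gap: 0.004
```

```bash
python3 - <<'E'
from mv import *
plan([464,215,206],[0,0,-1],[-.12,.99,0])
p,d=read_camera("side");cv2.imwrite(f"pics/side2.png",p[:,:,::-1])
E
```

```text
same shift [ 1.862 -0.035 -0.002] turn [2.2493e+01 1.2000e-02 6.0000e-03] deg 179.9
flip shift [ 1.862 -0.035 -0.002] turn [-0.007 -0.004  0.008] deg 0.1
t 3.6 tcp [465.1 215.  261.9] F [ 2.5 -4.1  4. ] j [  -5.    8.  -30.  107.    4.   66. -119.] gap 0.004
```

View pics/side2.png

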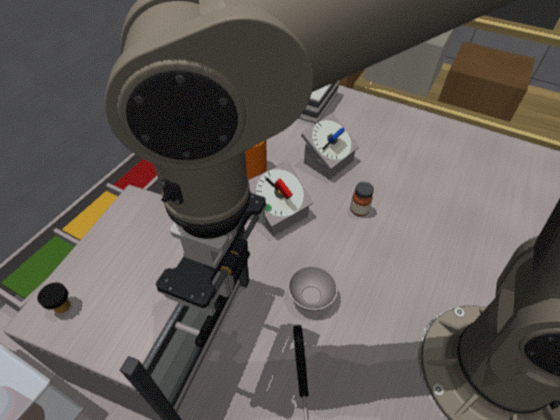

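The side view shows the fingers still on the bar at about (205,325), and the sash has come down with them. I'll carry on to the sill, slowing at the end.

Emit:
play_rows(moves=[{"x":0.25,"y":0,"z":0,"wx":0,"wy":0,"wz":0},{"x":0.55,"y":0,"z":0,"wx":0,"wy":0,"wz":0},{"x":0.85,"y":0,"z":0,"wx":0,"wy":0,"wz":0},{"x":1.1,"y":0,"z":0,"wx":0,"wy":0,"wz":0},{"x":1.3,"y":0,"z":0,"wx":0,"wy":0,"wz":0},{"x":1.5,"y":0,"z":0,"wx":0,"wy":0,"wz":0},{"x":1.65,"y":0,"z":0,"wx":0,"wy":0,"wz":0},{"x":1.75,"y":0,"z":0,"wx":0,"wy":0,"wz":0},{"x":1.82,"y":0,"z":0,"wx":0,"wy":0,"wz":0},{"x":1.86,"y":0,"z":0,"wx":0,"wy":0,"wz":0}])

```text
time_s: 4.65
tcp_pos: [464.8, 215.2, 205.6]
ee_rot: [-109.7, 89.9, 167.1]
ft_force: [-5.0, -3.1, 28.8]
finger_gap: 0.006
```

Emit:
play_rows(moves=[{"x":0.05,"y":0,"z":0,"wx":0,"wy":0,"wz":0},{"x":0.05,"y":0,"z":0,"wx":0,"wy":0,"wz":0}])

```text
time_s: 4.85
tcp_pos: [464.9, 215.3, 205.5]
ee_rot: [-104.1, 90.0, 172.7]
ft_force: [-6.7, -6.0, 27.2]
finger_gap: 0.005
```

The TCP stopped at 205.5 with 27 N upward, so the sash is on its sill. Next I raise the tool straight up.

Emit:
play_rows(moves=[{"x":-0.3,"y":0,"z":0,"wx":0,"wy":0,"wz":0},{"x":-1.2,"y":0,"z":0,"wx":0,"wy":0,"wz":0},{"x":-2.6,"y":0,"z":0,"wx":0,"wy":0,"wz":0},{"x":-4,"y":0,"z":0,"wx":0,"wy":0,"wz":0},{"x":-5,"y":0,"z":1.2,"wx":0,"wy":0,"wz":0},{"x":-5,"y":0,"z":2.7,"wx":0,"wy":0,"wz":0},{"x":-5,"y":0,"z":3.5,"wx":0,"wy":0,"wz":0}], grip=0.2)

```text
time_s: 5.55
tcp_pos: [477.6, 108.0, 356.2]
ee_rot: [-19.6, 90.0, -102.9]
ft_force: [1.1, 0.3, -0.3]
finger_gap: 0.567
```

```bash
python3 - <<'E'
from mv import *
print(cur()[2].as_matrix().round(2)); plan([500,0,360],[0,0,-1],[-.12,.99,0])
for n in("side","top"):
    p,d=read_camera(n);cv2.imwrite(f"pics/{n}3.png",p[:,:,::-1]);np.savez(f"{n}3.npz",p=p,d=d); W=cloud(n,d)
    m=(p.max(-1)<50)&(abs(W[...,0]-464)<25)&(abs(W[...,1]-215)<70)&(W[...,2]>100)&(W[...,2]<300)
    print(n,m.sum(),W[m].mean(0).round(1) if m.any() else "",np.percentile(W[m][:,2],[50,90,99]).round(1))
E
```

```text
[[-0.    0.99  0.12]
 [-0.    0.12 -0.99]
 [-1.   -0.    0.  ]]
same shift [-0.125  0.321  3.663] turn [ 2.2476e+01  1.0000e-03 -4.0000e-03] deg 179.8
flip shift [-0.125  0.321  3.663] turn [-0.024  0.003  0.001] deg 0.2
t 5.55 tcp [477.6 108.  356.2] F [ 1.1  0.3 -0.3] j [   3.    2.  -24.  102.    1.   76. -104.] gap 0.567
side 787 [463.4 219.5 204.9] [205.5 207.5 208.7]Traceback (most recent call last):
  File "<stdin>", line 6, in <module>
    return _quantile_unchecked(
        a, q, axis, out, overwrite_input, method, keepdims, weights)
    return _ureduce(a,
                    func=_quantile_ureduce_func,
    ...<5 lines>...
                    overwrite_input=overwrite_input,
                    method=method)
    r = func(a, **kwargs)
    result = _quantile(arr,
                       quantiles=q,
    ...<2 lines>...
                       out=out,
                       weights=wgt)
    slices_having_nans = np.isnan(arr[-1, ...])
                                  ~~~^^^^^^^^^
IndexError: index -1 is out of bounds for axis 0 with size 0
```

View pics/side3.png

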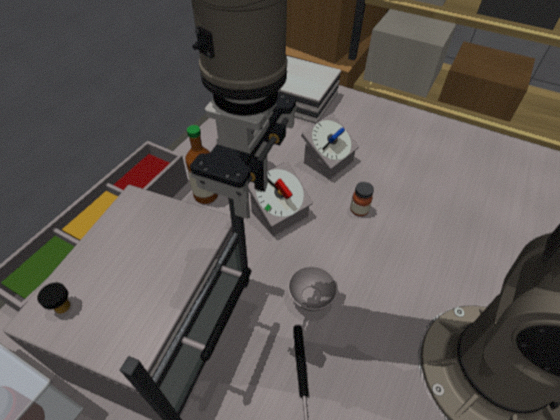

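View pics/top3.png

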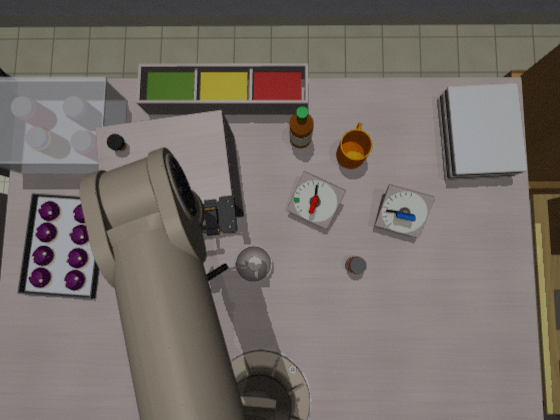

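Side view: the bar now sits low, at about (205,355)–(248,275), with its top measured at 206 mm, so the sash is shut. The top view confirms the dial is clear of the arm and the bystanders are unmoved. Next I refine the valve geometry.

```bash
python3 - <<'E'
from dial import *
ya=np.radians(-25.2);xs=np.array([np.cos(ya),np.sin(ya),0]);N=np.array([0,0,np.cos(.5)])-xs*np.sin(.5)
up=np.array([0,0,1.])-N*N[2];up/=np.linalg.norm(up);le=np.cross(N,up)
C0=np.array([565.5,-155,85.5])
for n in("side","top"):
    z=np.load(n+"3.npz") if n=="side" else np.load("top3.npz") if __import__("os").path.exists("top3.npz") else np.load("top0.npz")
    p,d=z["p"],z["d"];W=cloud(n,d);h=cv2.cvtColor(p,cv2.COLOR_RGB2HSV)
    D=W-C0;a,b,e=D@up,D@le,D@N;r=np.hypot(a,b)
    wh=(r<75)&(h[...,2]>140)&(h[...,1]<25)&(abs(e)<8)
    print(n,"dial height resid",np.median(e[wh]).round(2))
    # white disc from rays
    v,u=np.mgrid[:420,:560];X=rayplane(n,np.c_[u.ravel(),v.ravel()],C0,N)-C0;A=(X@up).reshape(420,560);B=(X@le).reshape(420,560)
    g=p.astype(int);wm=((g[...,1]>=g[...,0]-2)&(g[...,1]>110)&(np.hypot(A,B)<80)).astype(np.uint8)
    cn,_=cv2.findContours(wm,cv2.RETR_EXTERNAL,cv2.CHAIN_APPROX_NONE);q=cv2.convexHull(max(cn,key=cv2.contourArea))[:,0]
    aa,bb=A[q[:,1],q[:,0]],B[q[:,1],q[:,0]]
    M=np.c_[2*aa,2*bb,np.ones(len(aa))];s=np.linalg.lstsq(M,aa**2+bb**2,rcond=None)[0];print(" circle a,b",s[:2].round(1),np.sqrt(s[2]+s[0]**2+s[1]**2).round(1))
    red=((h[...,0]<8)|(h[...,0]>172))&(h[...,1]>150)&(r<60)
    k=red&(e>38)&(e<48)
    # cast all red top pixels
    X=rayplane(n,np.c_[u[k],v[k]],C0+42*N,N)-C0-42*N
    P=np.c_[X@up,X@le].astype(np.float32);print(" red n",red.sum(),k.sum(),"e",np.percentile(e[red],[5,50,95]).round(1),"mean",P.mean(0).round(1),cv2.minAreaRect(P))
    w,V=np.linalg.eigh(np.cov(P.T));ang=np.arctan2(V[1,1],V[0,1]);print(" bar angle",ang.round(3),(ang%np.pi).round(3))
    C=C0+up*(-0)+le*0
    print(analyse(n,p,d,C0,N))
print(N,up,le)
E
```

```text
side dial height resid 1.37
 circle a,b [0.3 2.5] 63.0
 red n 150 84 e [20.3 39.8 43.9] mean [-0.5  5.2] ((-0.19297218322753906, 5.662050247192383), (47.22051239013672, 11.660916328430176), 6.432403087615967)
 bar angle -3.05 0.091
{'green': (np.int64(23), 1.628, np.float64(0.595), np.float64(57.2)), 'black': (np.int64(33), 0.575, np.float64(0.213), np.float64(40.0))}
top dial height resid 0.51
 circle a,b [-1.9  5.1] 62.0
 red n 90 78 e [32.8 40.3 43.7] mean [3.3 5. ] ((2.5056896209716797, 4.729280948638916), (51.73537063598633, 12.899511337280273), 6.221337795257568)
 bar angle -3.039 0.103
{'green': (np.int64(19), 1.943, np.float64(0.056), np.float64(59.0)), 'black': (np.int64(14), 0.458, np.float64(0.058), np.float64(35.8))}
[-0.4337972   0.20412947  0.87758256] [ 0.79406044 -0.37365648  0.47942554] [0.42577929 0.90482705 0.        ]
```

```bash
python3 - <<'E'
from dial import *
ya=np.radians(-25.2);xs=np.array([np.cos(ya),np.sin(ya),0]);N=np.array([0,0,np.cos(.5)])-xs*np.sin(.5)
up=np.array([0,0,1.])-N*N[2];up/=np.linalg.norm(up);le=np.cross(N,up)
C=np.array([565.5,-155,85.5])+le*4.6+up*.5+N*.9
np.savez("geo.npz",C=C,N=N,up=up,le=le);print(C.round(1))
for n in("side","top"):
    z=np.load(n+"0.npz");p,d=z["p"],z["d"];print(n,analyse(n,p,d,C,N))
E
```

```text
[ 567.5 -150.8   86.5]
side {'green': (np.int64(19), 1.958, np.float64(0.053), np.float64(51.5)), 'black': (np.int64(17), 0.273, np.float64(0.054), np.float64(35.3))}
top {'green': (np.int64(19), 1.976, np.float64(0.06), np.float64(54.8)), 'black': (np.int64(15), 0.331, np.float64(0.05), np.float64(36.0))}
```

```bash
cat > tgt.py <<'E'
from mv import *
g=np.load("geo.npz");C,N,up,le=(g[k] for k in("C","N","up","le"))
def go(ht,ang,a=0,b=0):
    jaw=-np.sin(ang)*up+np.cos(ang)*le
    print("target",(C+N*ht).round(1)); plan(C+N*ht+up*a+le*b,-N,jaw)
E
python3 - <<'E'
from tgt import *
go(180,.1)
E
```

```text
target [ 489.4 -114.1  244.5]
same shift [ 3.704 -0.447  7.381] turn [-18.712  -4.656  -1.567] deg 154.8
flip shift [ 3.704 -0.447  7.381] turn [ 3.189 -1.154  3.429] deg 38.6
t 5.65 tcp [477.5 107.5 355.4] F [0.3 0.7 0.1] j [   3.    2.  -24.  102.    1.   76. -104.] gap 0.595
```

Emit:
play_rows(moves=[{"x":0,"y":0,"z":1.4,"wx":0,"wy":0,"wz":0},{"x":0,"y":0,"z":2.8,"wx":0,"wy":0,"wz":0},{"x":0.2,"y":-0.1,"z":4.2,"wx":0.6,"wy":-0.2,"wz":0.6},{"x":0.8,"y":-0.2,"z":5.4,"wx":1.2,"wy":-0.4,"wz":1.3},{"x":1.6,"y":-0.3,"z":6.5,"wx":1.8,"wy":-0.7,"wz":2},{"x":2.5,"y":-0.4,"z":7.2,"wx":2.5,"wy":-0.9,"wz":2.7},{"x":3.3,"y":-0.45,"z":7.4,"wx":3.2,"wy":-1.15,"wz":3.4},{"x":3.7,"y":-0.45,"z":7.4,"wx":3.2,"wy":-1.15,"wz":3.4},{"x":3.7,"y":-0.45,"z":7.4,"wx":3.2,"wy":-1.15,"wz":3.4}])

```text
time_s: 6.55
tcp_pos: [487.4, -113.9, 242.2]
ee_rot: [84.1, 61.8, -25.4]
ft_force: [0.0, 0.6, 0.7]
finger_gap: 0.6
```

```bash
python3 - <<'E'
from tgt import *
go(65,.1);go(20,.1)
E
```

```text
target [ 539.3 -137.6  143.6]
same shift [ 3.796  0.121 -0.018] turn [-2.2499e+01 -8.4000e-02  1.4000e-02] deg 180.0
flip shift [ 3.796  0.121 -0.018] turn [0.    0.009 0.054] deg 0.4
t 6.55 tcp [ 487.4 -113.9  242.2] F [0.  0.6 0.7] j [  18.   -8.  -20.  131.   19.   33. -125.] gap 0.6
target [ 558.8 -146.8  104.1]
same shift [ 5.296  0.132 -0.02 ] turn [-2.2499e+01 -8.4000e-02  1.4000e-02] deg 180.0
flip shift [ 5.296  0.132 -0.02 ] turn [0.    0.009 0.054] deg 0.4
t 6.55 tcp [ 487.4 -113.9  242.2] F [0.  0.6 0.7] j [  18.   -8.  -20.  131.   19.   33. -125.] gap 0.6
```

Emit:
play_rows(moves=[{"x":1,"y":0.05,"z":0,"wx":0,"wy":0,"wz":0.05},{"x":2,"y":0.1,"z":0,"wx":0,"wy":0,"wz":0.05},{"x":3,"y":0.12,"z":0,"wx":0,"wy":0,"wz":0.05},{"x":3.8,"y":0.12,"z":0,"wx":0,"wy":0,"wz":0.05},{"x":3.8,"y":0.12,"z":0,"wx":0,"wy":0,"wz":0.05}])

```text
time_s: 7.05
tcp_pos: [539.5, -138.3, 141.5]
ee_rot: [83.9, 61.6, -25.5]
ft_force: [-0.2, 0.3, 0.6]
finger_gap: 0.603
```

```bash
python3 - <<'E'
from tgt import *
go(20,.1)
L=[]
for n in("side","top"):
    p,d=read_camera(n);s=proj(n,C+30*N).astype(int);c=p[s[1]-60:s[1]+60,s[0]-60:s[0]+60];L.append(cv2.resize(c,(400,400),interpolation=cv2.INTER_CUBIC))
cv2.imwrite("pics/c4.png",np.hstack(L)[:,:,::-1])
E
```

```text
target [ 558.8 -146.8  104.1]
same shift [ 1.429  0.026 -0.018] turn [-22.493  -0.049   0.024] deg 179.9
flip shift [ 1.429  0.026 -0.018] turn [0.007 0.015 0.031] deg 0.3
t 7.05 tcp [ 539.5 -138.3  141.5] F [-0.2  0.3  0.6] j [  19.    7.  -20.  132.   44.   21. -149.] gap 0.603
```

View pics/c4.png

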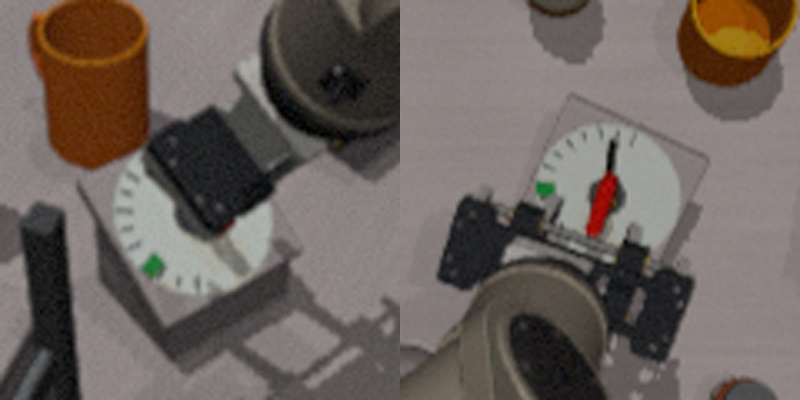

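The crops show the open fingers straddling the red bar, and the green mark and pointer are visible in the top view. Joint 7 is near its limit, so I'll grip a little further anticlockwise, which is within the bar's free play.

Emit:
play_rows(moves=[{"x":0,"y":0,"z":0,"wx":-0.8,"wy":0,"wz":0},{"x":0.1,"y":0,"z":0,"wx":-1.5,"wy":0,"wz":0},{"x":0.5,"y":0.02,"z":0,"wx":-1.5,"wy":0,"wz":0},{"x":1,"y":0.03,"z":0,"wx":-1.5,"wy":0,"wz":0},{"x":1.4,"y":0.03,"z":0,"wx":-1.5,"wy":0,"wz":0},{"x":1.4,"y":0.03,"z":0,"wx":-1.5,"wy":0,"wz":0}])

```text
time_s: 7.75
tcp_pos: [559.0, -146.8, 108.3]
ee_rot: [72.0, 61.4, -25.5]
ft_force: [-0.7, 0.0, 0.2]
finger_gap: 0.599
```

```bash
python3 - <<'E'
from tgt import *
go(20,.3)
E
```

```text
target [ 558.8 -146.8  104.1]
same shift [ 0.12  -0.069 -0.022] turn [-2.2425e+01 -1.1000e-02  2.3000e-02] deg 179.4
flip shift [ 0.12  -0.069 -0.022] turn [0.075 0.015 0.007] deg 0.6
t 7.75 tcp [ 559.  -146.8  108.3] F [-0.7  0.   0.2] j [  17.   12.  -18.  131.   57.   18. -149.] gap 0.599
```

Emit:
play_rows(moves=[{"x":0.12,"y":-0.05,"z":0,"wx":0,"wy":0,"wz":0},{"x":0.12,"y":-0.05,"z":0,"wx":0,"wy":0,"wz":0},{"x":0.12,"y":-0.05,"z":0,"wx":0,"wy":0,"wz":0},{"x":0.12,"y":-0.05,"z":0,"wx":0,"wy":0,"wz":0},{"x":0.12,"y":-0.05,"z":0,"wx":0,"wy":0,"wz":0},{"x":0.12,"y":-0.05,"z":0,"wx":0,"wy":0,"wz":0}], grip=-1, grip_force=40)

```text
time_s: 8.35
tcp_pos: [559.2, -147.2, 104.5]
ee_rot: [72.0, 61.4, -25.4]
ft_force: [-3.9, 2.4, 4.6]
finger_gap: 0.145
```

```bash
python3 - <<'E'
from tgt import *
go(20,.3)
E
```

```text
target [ 558.8 -146.8  104.1]
same shift [ 0.005 -0.02  -0.015] turn [-2.2424e+01 -9.0000e-03  1.9000e-02] deg 179.4
flip shift [ 0.005 -0.02  -0.015] turn [0.076 0.012 0.006] deg 0.6
t 8.35 tcp [ 559.2 -147.2  104.5] F [-3.9  2.4  4.6] j [  17.   13.  -17.  132.   59.   18. -150.] gap 0.145
```

Emit:
play_rows(moves=[{"x":0,"y":0,"z":0,"wx":-0.7,"wy":0,"wz":0},{"x":0,"y":0,"z":0,"wx":-1.4,"wy":0,"wz":0},{"x":0,"y":0,"z":0,"wx":-2.1,"wy":0,"wz":0},{"x":0,"y":0,"z":0,"wx":-2.8,"wy":0,"wz":0},{"x":0,"y":0,"z":0,"wx":-3.5,"wy":0,"wz":0},{"x":0,"y":0,"z":0,"wx":-4.2,"wy":0,"wz":0},{"x":0,"y":0,"z":0,"wx":-4.9,"wy":0,"wz":0},{"x":0,"y":0,"z":0,"wx":-5.6,"wy":0,"wz":0},{"x":0,"y":0,"z":0,"wx":-6.3,"wy":0,"wz":0},{"x":0,"y":0,"z":0,"wx":-7,"wy":0,"wz":0}])

```text
time_s: 9.35
tcp_pos: [559.0, -146.4, 104.3]
ee_rot: [15.9, 61.4, -25.3]
ft_force: [-3.3, 5.0, 0.9]
finger_gap: 0.148
```

```bash
cat > look.py <<'E'
from tgt import *
from dial import analyse
import sys
L=[]
for n in("side","top"):
    p,d=read_camera(n);s=proj(n,C).astype(int);c=p[s[1]-50:s[1]+50,s[0]-50:s[0]+50];L.append(cv2.resize(c,(400,400),interpolation=cv2.INTER_CUBIC));print(n,analyse(n,p,d,C,N))
    np.savez(f"{n}_{sys.argv[1]}.npz",p=p,d=d)
cv2.imwrite(f"pics/{sys.argv[1]}.png",np.hstack(L)[:,:,::-1])
E
python3 look.py c5; python3 - <<'E'
from tgt import *
go(20,2.22)
E
```

```text
side {'green': (np.int64(23), 2.022, np.float64(1.286), np.float64(49.7)), 'black': (np.int64(148), -1.464, np.float64(0.94), np.float64(37.1))}
top {'green': (np.int64(20), 2.001, np.float64(0.225), np.float64(53.6)), 'black': (np.int64(351), -1.864, np.float64(1.902), np.float64(36.3))}
target [ 558.8 -146.8  104.1]
same shift [ 0.006 -0.013 -0.   ] turn [1.5856e+01 7.0000e-03 1.0000e-02] deg 126.8
flip shift [ 0.006 -0.013 -0.   ] turn [-6.644e+00 -8.000e-03  6.000e-03] deg 53.2
t 9.45 tcp [ 559.  -146.4  104.3] F [-4.1  4.8  1.3] j [ 23.  13. -24. 131.  61.  19. -96.] gap 0.146
```

View pics/c5.png

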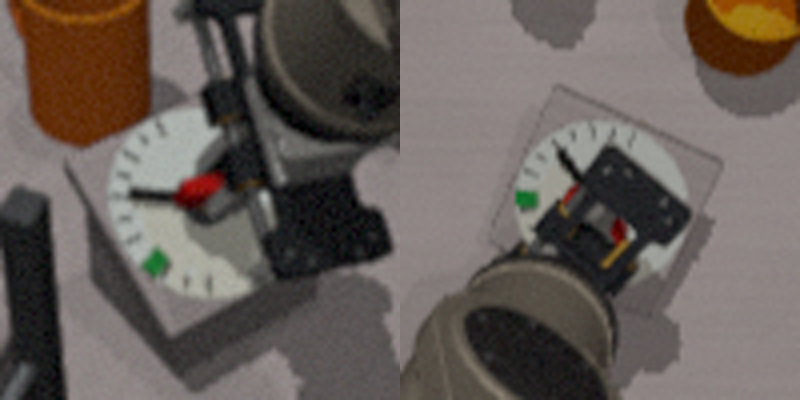

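The bar carries the pointer: its tip shows at (135,193) in the side crop and (565,155) in the top crop, with the green mark still ahead anticlockwise. I'll turn further and stop just short.

Emit:
play_rows(moves=[{"x":0,"y":0,"z":0,"wx":-0.7,"wy":0,"wz":0},{"x":0,"y":0,"z":0,"wx":-1.4,"wy":0,"wz":0},{"x":0,"y":0,"z":0,"wx":-2.1,"wy":0,"wz":0},{"x":0,"y":0,"z":0,"wx":-2.8,"wy":0,"wz":0},{"x":0,"y":0,"z":0,"wx":-3.5,"wy":0,"wz":0},{"x":0,"y":0,"z":0,"wx":-4.2,"wy":0,"wz":0},{"x":0,"y":0,"z":0,"wx":-4.9,"wy":0,"wz":0},{"x":0,"y":0,"z":0,"wx":-5.4,"wy":0,"wz":0},{"x":0,"y":0,"z":0,"wx":-5.8,"wy":0,"wz":0},{"x":0,"y":0,"z":0,"wx":-5.8,"wy":0,"wz":0}])

```text
time_s: 10.45
tcp_pos: [558.3, -146.1, 103.9]
ee_rot: [-30.7, 61.5, -25.3]
ft_force: [-5.4, 3.8, 3.0]
finger_gap: 0.142
```

```bash
python3 look.py c6; python3 - <<'E'
from tgt import *
go(20,2.22)
E
```

```text
side {'green': (np.int64(23), 1.983, np.float64(1.319), np.float64(51.9)), 'black': (np.int64(153), -1.205, np.float64(1.033), np.float64(37.1))}
top {'green': (np.int64(9), 2.006, np.float64(0.049), np.float64(51.2)), 'black': (np.int64(256), 2.05, np.float64(1.958), np.float64(36.5))}
target [ 558.8 -146.8  104.1]
same shift [ 0.006 -0.023  0.013] turn [ 2.1659e+01 -3.0000e-03  2.2000e-02] deg 173.3
flip shift [ 0.006 -0.023  0.013] turn [-0.841 -0.015 -0.002] deg 6.7
t 10.55 tcp [ 558.3 -146.1  103.9] F [-5.4  3.4  2.5] j [ 28.  14. -30. 131.  63.  21. -51.] gap 0.145
```

View pics/c6.png

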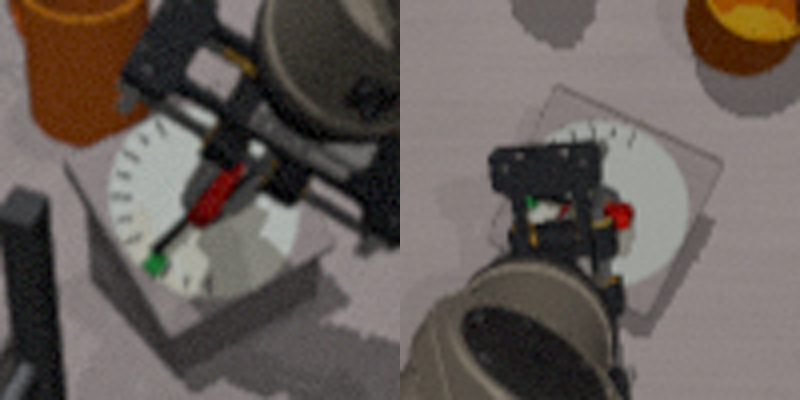

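```bash
cat > ptr.py <<'E'
from dial import *
import sys
g=np.load("geo.npz");C,N,up,le=(g[k] for k in("C","N","up","le"))
v,u=np.mgrid[:420,:560];uv=np.c_[u.ravel(),v.ravel()]
def ang(n,f):
    z=np.load(f);p,d=z["p"],z["d"];W=cloud(n,d);e=(W-C)@N;hsv=cv2.cvtColor(p,cv2.COLOR_RGB2HSV)
    r0=np.hypot((W-C)@up,(W-C)@le); out=[]
    for k,ht in(("green",3),("black",7)):
        X=(rayplane(n,uv,C+N*ht,N)-C);a=(X@up).reshape(420,560);b=(X@le).reshape(420,560);r=np.hypot(a,b);t=np.arctan2(b,a)
        if k=="green": m=(hsv[...,0]>45)&(hsv[...,0]<85)&(hsv[...,1]>110)&(r<70)&(abs(e)<14)&(t>1.5)&(t<2.6)
        else: m=(p.max(-1)<85)&(hsv[...,1]<140)&(r>27)&(r<44)&(abs(e)<14)&(t>-.2)&(t<2.6)
        w=(140-p.max(-1)[m].astype(float)) if k=="black" else np.ones(m.sum())
        out.append((k,int(m.sum()),round(float(np.average(t[m],weights=w)),3),round(float(t[m].std()),3)) if m.any() else (k,0))
    return out
if __name__=="__main__":
    for n in("side","top"): print(n,ang(n,f"{n}_{sys.argv[1]}.npz"))
E
python3 ptr.py c6;python3 ptr.py c5
```

```text
side [('green', 18, 1.951, 0.049), ('black', 13, 1.872, 0.04)]
top [('green', 7, 1.983, 0.051), ('black', 16, 1.844, 0.079)]
side [('green', 19, 1.956, 0.052), ('black', 17, 1.039, 0.056)]
top [('green', 19, 1.964, 0.061), ('black', 13, 1.066, 0.067)]
```

The side crop shows the pointer tip at (160,245) next to the green mark at (155,262), and it measures 0.085 rad short. One small turn more, then I release.

Emit:
play_rows(moves=[{"x":0,"y":0,"z":0,"wx":-0.3,"wy":0,"wz":0},{"x":0,"y":0,"z":0,"wx":-0.6,"wy":0,"wz":0},{"x":0,"y":0,"z":0,"wx":-0.6,"wy":0,"wz":0},{"x":0,"y":0,"z":0,"wx":-0.6,"wy":0,"wz":0}])

```text
time_s: 10.95
tcp_pos: [558.2, -146.0, 103.8]
ee_rot: [-35.3, 61.5, -25.3]
ft_force: [-3.3, 1.8, 2.7]
finger_gap: 0.146
```

```bash
python3 look.py c7; python3 ptr.py c7
```

```text
side {'green': (np.int64(22), 1.86, np.float64(1.133), np.float64(52.1)), 'black': (np.int64(162), -1.227, np.float64(1.038), np.float64(36.7))}
top {'green': (np.int64(7), 1.992, np.float64(0.039), np.float64(54.2)), 'black': (np.int64(230), 2.135, np.float64(1.976), np.float64(36.8))}
side [('green', 18, 1.956, 0.044), ('black', 15, 1.96, 0.051)]
top [('green', 7, 1.981, 0.039), ('black', 17, 1.937, 0.077)]
```

View pics/c7.png

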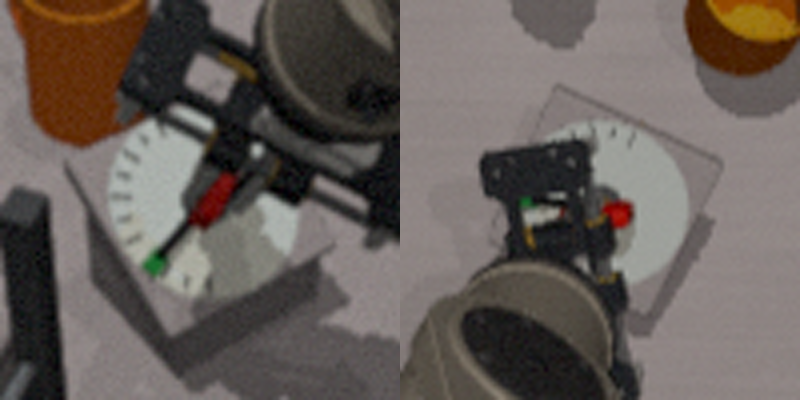

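The pointer now lines up with the mark (side crop, tip at (158,255) against the green at (155,263); 1.960 vs 1.956 rad). I'll open the gripper and back off along the axis.

Emit:
play_rows(moves=[{"x":0,"y":0,"z":0,"wx":0,"wy":0,"wz":0},{"x":0,"y":0,"z":0,"wx":0,"wy":0,"wz":0},{"x":0,"y":0,"z":0,"wx":0,"wy":0,"wz":0},{"x":0,"y":0,"z":0,"wx":0,"wy":0,"wz":0},{"x":-0.5,"y":0,"z":0,"wx":0,"wy":0,"wz":0},{"x":-1.3,"y":0,"z":0,"wx":0,"wy":0,"wz":0},{"x":-2.5,"y":0,"z":0,"wx":0,"wy":0,"wz":0},{"x":-3.8,"y":0,"z":0,"wx":0,"wy":0,"wz":0},{"x":-5,"y":0,"z":0,"wx":0,"wy":0,"wz":0},{"x":-5,"y":0,"z":0,"wx":0,"wy":0,"wz":0}], grip=0.2)

```text
time_s: 12.05
tcp_pos: [494.0, -114.6, 240.3]
ee_rot: [-35.2, 61.1, -25.2]
ft_force: [-0.5, -0.6, -0.5]
finger_gap: 0.601
```

```bash
python3 look.py c8; python3 ptr.py c8; python3 - <<'E'
from tgt import *
z=np.load("side_c8.npz");p,d=z["p"],z["d"];W=cloud("side",d)
m=(p.max(-1)<50)&(abs(W[...,0]-464)<25)&(abs(W[...,1]-215)<70)&(W[...,2]>100)
print("bar top",np.percentile(W[m][:,2],[50,90]));cv2.imwrite("pics/side8.png",p[:,:,::-1])
print(observe()["ft_force"],observe()["time_s"])
E
```

```text
side {'green': (np.int64(19), 1.953, np.float64(0.048), np.float64(51.3)), 'black': (np.int64(15), 1.967, np.float64(0.044), np.float64(36.2))}
top {'green': (np.int64(17), 1.965, np.float64(0.055), np.float64(54.2)), 'black': (np.int64(17), 2.013, np.float64(0.13), np.float64(37.8))}
side [('green', 19, 1.951, 0.047), ('black', 15, 1.96, 0.051)]
top [('green', 17, 1.952, 0.055), ('black', 13, 1.962, 0.05)]
bar top [205.39894008 207.37671713]
[-0.06407973 -0.37634079 -0.5010991 ] 12.15
```

View pics/side8.png

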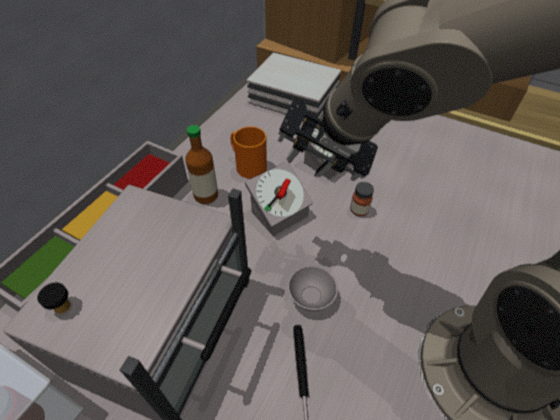

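View pics/c8.png

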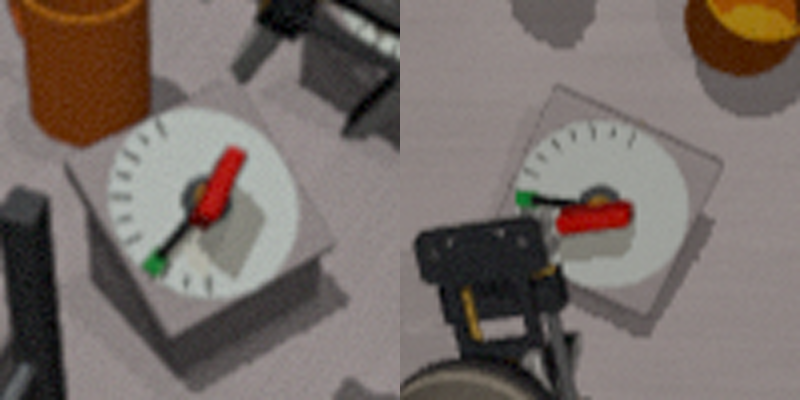

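The side view shows the bystanders standing at their first positions and the sash down. The crops show the pointer on the green mark at (155,263) and (525,200). The two views put the difference at about 0.01 rad, and the gripper is clear of everything, so I'll hand in.

```bash
python3 -c "
from bench import *
print(hand_in())"
```

```text
the job is handed in; nothing more can be done
None
```

The steam cabinet is set going: the sash is fully down and the steam valve's pointer stands at the green mark. I handed the job in at about 12 s of robot time; it reports no verdict.

- **Sash:** I pushed the bar down with closed fingers at about 0.1 m/s until it met the sill, where the tool felt about 27 N. The bar's top then measured about 206 mm, which is the shut height. It still read about 205 mm at the last check.
- **Steam valve:** I gripped the red bar and turned it anticlockwise until the pointer reached the mark. I then let go and backed off along the valve axis.
- **Last checks:** After release the side camera gave the pointer at 1.960 rad and the mark at 1.951. The top camera gave 1.962 and 1.952, so both differ by about 0.01 rad against the 0.12 allowed. The tool force was near zero and the gripper was clear of everything.
- **Bystanders and water valve:** They looked unmoved in the pictures, but I didn't measure their positions again.
- **Disagreements:** The first dial-centre estimates from the two views were about 5 mm off until I refined them with the dial's rim and the red bar. The rougher of my two angle checks gave 2.01 rad for the pointer in the last top view. Its dark mask spread much wider (0.13 rad against 0.05), probably because it also caught part of the gripper. The stricter mask gave the values above.

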